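# Fit a spice grinder's blade and bayonet lid, and hold it at pulse

### The job

Get the spice grinder ready and hold it at pulse: take the blade spindle out of the wooden stand and lower its thin end fully down through the bearing hole in the middle of the grinder and let go, then put the lid over it so that its two lugs sink all the way through the two gaps in the rim. Turn the lid clockwise (seen from above) until its bar handle points at the single half-way ridges on the rim, never so far that it reaches the lock click, and finish while still gripping the lid there against its return spring. Leave the other things on the counter where they are.

Things in the scene. Friction and masses are not known exactly. Their poses are not given: they have to be found in the camera images.
- grinder: Round steel grinder base fixed to the counter, 124 mm wide at the foot, 86 mm high; origin at the centre of its underside. Its top is an open round bowl with a black rim, 92 mm outside. The rim's inward lip (z 80 to 85 mm, opening 67 mm across) has two gaps 16 mm wide, at its +x and -x sides. Turning the lid counter-clockwise is blocked. A sprung latch is met after 1.2 rad clockwise, then clicks.
- bearing (a point): Centre of the mouth of the bearing hole, on the grinder's axis, 67 mm above its underside: a vertical hole 13 mm wide and 22 mm deep in a short tube (31 mm outside diameter) in the middle of the bowl.
- gap (a point): Middle of the gap on the grinder's -x side, at lip height (85 mm up, 36 mm from the axis); the other gap is opposite. A single metal ridge on the rim stands beside each gap.
- halfway (a point): Top of the single half-way ridge that belongs to that gap: on the rim, 44 mm from the axis, 0.80 rad clockwise (seen from above) of the gap; another is opposite. The lid's handle shall point at them. A double ridge 1.64 rad clockwise of each gap marks the lock.
- pulse_ring (a joint): Metal ring under the lip, its top 70 mm above the counter: the lugs rest on it and push it round. Rad, 0 at rest, grows as the lid turns clockwise. Spring-return: 0.02 N m at 0, 0.09 N m half-way. Up to 0.09 rad of play before the lugs push it, so with the lid turned 0.80 rad (handle at the half-way ridges) it reads about 0.72. The latch is met at about 1.1.
- lid: Loose grey cap, hollow, open below, 62 mm in diameter, 0.12 kg; origin at the centre of its underside, z up. Flat top 61 mm up (56 mm free inside); on it a bar handle 58 mm long along x, 16 mm wide, 61 to 85 mm up. Two lugs at the lower edge at +x and -x, in line with the handle: 10 mm wide, 7 mm high, 74 mm over both. Same after a half turn. Seated, its underside is 70 mm above the counter.
- spindle: Loose steel blade spindle, upright, 76 mm long, 0.05 kg; origin at the centre of its lower end, z up. Lower rod 10 mm in diameter for 25 mm, tapered end; an 18 mm hub with two blades, 36 mm across, at 25 to 31 mm; a round grip 14 mm in diameter from 46 to 76 mm. Fully home in the bearing its lower end is on the hole's floor, 45 mm above the counter, with about 1.5 mm of play.
- stand_hole (a point): Mouth of the hole in the top of the fixed wooden stand, a block 70 x 70 x 34 mm; the spindle stands in it, its lower end 22 mm below this point (12 mm above the counter). Mind the wall cabinet over the back of the counter: its front is at x = 0.60, its underside at z = 0.45, from the left to y = -0.09; carry things across in front of it.
- mug: Bystander: cream mug, 87 mm wide, 91 mm high; origin at the centre of its underside.
- pepper_jar: Bystander: small spice jar with lid, 47 mm wide, 87 mm high; origin at the centre of its underside.
- spoon: Bystander: teaspoon lying flat, 132 mm long along x.
- key_bunch: Bystander: keys lying flat, 101 x 122 x 8 mm.
- tape: Bystander: roll of tape lying flat, 104 mm wide, 25 mm high.

How it is judged:
By the outcome, as a careful person would: the job done as asked, in the order asked, and still so for the second after the job is handed in, while the arm keeps its last pose, push and grip.
It also fails if it takes over 61 s, if anything falls off the work surface, if the arm or the gripper's body presses on something with over 40 N, if the wrist force passes 120 N, or if a joint passes its speed limit or range.

### The arm

A 7-joint arm with a two-finger parallel gripper is mounted at the origin on a cart in front of the work surface, level with it; the furniture and walls round the work are solid. World frame = base frame: x ahead of the robot, y to its left, z up, the work surface at z = 0. Lengths are in m, angles in rad, forces in N, time in s.
With the tool pointing down it reaches from about 0.35 to 0.9 m from the base axis. Payload 8.1 kg.
Tool frame: the origin (TCP) lies at the very end of the fingers, on their centre line; the grasp point (between the pads) lies 19 mm behind it; z points along the fingers, y is the line along which they close (so a half turn about z gives the same grasp; the last joint's range is limited). The gripper opens to 92 mm and grips with 3 to 60 N. Pads are 19 mm wide; open, the fingers measure 130 mm over their backs; the gripper's body (75 mm by 190 mm) begins 47 mm behind the grasp point.
Start: joints at [-1.448, 0.434, 0.025, 1.573, -0.012, 1.134, -0.075], TCP at [0.14, 0.609, 0.227] pointing down, gripper open.
Joint ranges: [-2.62, 2.62], [-0.44, 2.09], [-1.27, 1.32], [0.08, 2.57], [-1.32, 4.46], [0.12, 2], [-2.74, 2.74]. Speed limits (rad/s): [2.22, 2.22, 3.01, 3.01, 3.14, 3.14, 3.14].

### API

Orientations are given as a rotation vector (axis times angle).
In Python, from cell import arm gives the robot as it stands.
- The arm moves only by the tool jog_arm, never from a script. Its argument "rows" is a list of rows, each a list of 3 entries, a list of its own where there are three numbers: the shift along the world's x, y, z in cm, then the turn, a rotation vector about the world's x, y, z in degrees, then the opening, from 0 (shut) to 1 (fully open). A call has 1 to 8 rows; each row is the pose to reach, as a shift and turn from the pose commanded when the call began; what a row does not reach only later rows make up. A row lasts 1/8 s, in which the tool goes at most 62.5 mm and 10.7 degrees, less where a joint would pass 70% of its speed; a pose out of reach is approached as far as the arm can. A call with a gripper value outside its range is refused whole. The fingers move at their own pace and stop on an object; "newtons" is the grip in N (left out, the last holds). Time passes only in rows, so rows that repeat a pose let the fingers close. It gives the time, the measured TCP pose, the force, the opening and the grip force at its end, in the units of the state.
- arm.observe(): the state, without advancing time (a new reading comes with each control period).
- arm.get_image(name): name is "scene" or "top" or "wrist"; returns a dict with "img" (420x560x3 uint8, red, green, blue), "depth" (420x560 float32, m along the optical axis (not along the pixel's ray), 0 where there is no reading), "fx", "fy", "cx", "cy" (pixels), "dist_coeffs" ([k1, k2, p1, p2, k3] as OpenCV has them; the pictures are not rectified), "rvec" (rotation vector, rad) and "tvec" (3), from world to camera coordinates, as OpenCV has them; the wrist camera has in their place "mount" (4x4, takes a point from camera to tool coordinates, whose origin is the TCP and whose axes are the flange's). Camera axes: x right, y down, z forward; pixel columns grow to the right and rows downward; lengths in m; the calibration is good to about 2 mm. A picture is of the moment at which its call begins: read the wrist's pose just before it.
- arm.sign_off(): hands the job in; it is judged then, once.
The state is a dict: "clock": time; "joints": joint angles; "dq": joint speeds; "joint_efforts": joint torques, N m; "position": TCP position; "ee_rot": TCP orientation; "force": force on the tool from outside, world axes, zero at the start; "ft_torque": the same for the moment, N m; "width": opening from 0.0 (shut) to 1.0 (fully open); "gripper_force": force on a finger pad.
Only numpy, scipy, OpenCV 4.12 (cv2) and the standard library are available. Lean on these libraries where they do the work, as an engineer would, in place of code of your own. Each camera call takes 0.05 s, during which the arm holds its last target. There are 200 camera calls.

## Working session

There is one attempt and no reset: what is moved stays moved. The work goes in short steps, Python scripts to look and compute and a tool call to move; the robot and the scene stay as the last step left them, time stands still between calls to the robot, and variables do not carry over. Pictures are saved under pics/ and viewed, at most 10 in all, crops included, and the job is handed in when it is done.

Besides the shell and the picture viewer there is one more tool, called after ">>>" as name(argument=value, ...) on one line, values as JSON. jog_arm: Moves the arm, as the interface text tells. Its arguments: {"type":"object","properties":{"rows":{"type":"array","items":{"type":"array"}},"newtons":{"type":"number"}},"required":["rows"]}

```bash
mkdir -p pics
cat > h.py <<'E'
import numpy as np, cv2
from cell import arm
def get(n):
    s=arm.observe(); return s,arm.get_image(n)
def cloud(d,s=None):
    h,w=d['depth'].shape
    K=np.array([[d['fx'],0,d['cx']],[0,d['fy'],d['cy']],[0,0,1]])
    u,v=np.meshgrid(np.arange(w),np.arange(h))
    p=cv2.undistortPoints(np.stack([u,v],-1).reshape(-1,1,2).astype(float),K,np.array(d['dist_coeffs'],float)).reshape(h,w,2)
    z=d['depth'][...,None]; P=np.concatenate([p*z,z],-1)
    if 'rvec' in d:
        R=cv2.Rodrigues(np.array(d['rvec'],float))[0]; W=(P-np.array(d['tvec']).reshape(3))@R
    else:
        M=np.array(d['mount']); T=P@M[:3,:3].T+M[:3,3]
        R=cv2.Rodrigues(np.array(s['ee_rot'],float))[0]; W=T@R.T+np.array(s['position'])
    W[d['depth']==0]=np.nan
    return W
def save(d,f): cv2.imwrite('pics/'+f,cv2.cvtColor(d['img'],cv2.COLOR_RGB2BGR))
E
python3 - <<'E'
from h import *
for n in('top','scene'):
    s,d=get(n); save(d,n+'1.png'); np.save(n+'1.npy',cloud(d))
print(s)
E
```

```text
{'clock': 0.05, 'joints': array([-1.4476076 ,  0.43523677,  0.02496827,  1.57408899, -0.01157626,
        1.13399389, -0.07509111]), 'dq': array([-0.00044526,  0.00155778, -0.00066459,  0.00083016,  0.00146247,
        0.0011136 , -0.00103384]), 'joint_efforts': array([ 3.53272946e-03, -6.69761395e+01,  9.88996960e-01, -3.15497911e+01,
       -6.06096117e-02,  3.73322039e-02,  4.19499008e-05]), 'position': array([0.13986914, 0.608628  , 0.22593949]), 'ee_rot': array([-3.53985983e-01, -3.12156972e+00,  2.48565337e-03]), 'force': array([0.14199601, 0.05153609, 0.51799155]), 'ft_torque': array([-0.03428717, -0.000882  ,  0.04299128]), 'gripper_force': 0.0, 'width': 1.0023927806550705}
```

View pics/top1.png

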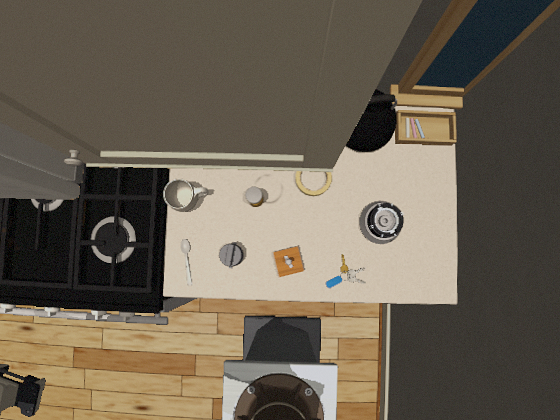

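View pics/scene1.png

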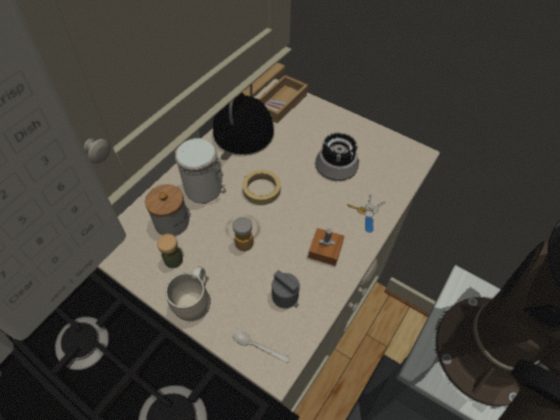

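The top view shows the lid at about (231,254), the stand and spindle at (289,261), and the grinder at (382,221). The keys are at (345,272) and the spoon at (187,262). Next I measure positions.

Run:
```python
from h import *
W=np.load('top1.npy')
def st(n,u,v,r,z0,z1):
    S=W[v-r:v+r,u-r:u+r].reshape(-1,3); S=S[(S[:,2]>z0)&(S[:,2]<z1)]
    (c,sz,a)=cv2.minAreaRect(S[:,:2].astype(np.float32)); print(n,len(S),S.mean(0).round(4),'rect',np.round(c,4),np.round(sz,4),round(a,1),'zmax',S[:,2].max().round(4))
    q=S[:,:2]-S[:,:2].mean(0); w,V=np.linalg.eigh(q.T@q); print('   axis deg',np.degrees(np.arctan2(V[1,1],V[0,1])).round(1),np.sqrt(w/len(S)).round(4))
st('lid handle',231,254,18,.072,.1)
st('lidtop',231,254,18,.05,.068)
st('stand',289,261,20,.025,.04)
st('spindle',289,261,20,.07,.11)
st('blades',289,261,20,.042,.06)
st('grinder rim',382,221,28,.075,.1)
st('grinder foot',382,221,28,.02,.1)
st('jar',256,197,14,.07,.1)
st('keys',345,272,25,.003,.03)
for n,(u,v) in dict(edgeL=(170,280),edgeR=(452,290),cab=(330,160)).items(): print(n,W[v,u].round(3))
s,d=get('top'); s2,e=get('scene')
I=d['img']
o=[cv2.resize(I[v-30:v+30,u-30:u+30],(390,390),interpolation=cv2.INTER_CUBIC) for u,v in((382,221),(260,257))]
cv2.imwrite('pics/c1.png',cv2.cvtColor(np.hstack(o),cv2.COLOR_RGB2BGR))
```

```text
lid handle 148 [0.4472 0.143  0.0857] rect [0.4471 0.1438] [0.0163 0.0579] 81.2 zmax 0.0928
   axis deg 171.3 [0.0049 0.0167]
lidtop 263 [0.4464 0.1414 0.0624] rect [0.4467 0.1434] [0.0596 0.0605] 32.9 zmax 0.0679
   axis deg 85.1 [0.0143 0.0189]
stand 587 [ 0.4339 -0.0104  0.0358] rect [ 0.4337 -0.0104] [0.0696 0.0697] 15.6 zmax 0.04
   axis deg 139.0 [0.0208 0.0212]
spindle 26 [ 0.4339 -0.0106  0.088 ] rect [ 0.4342 -0.0108] [0.0111 0.013 ] 46.6 zmax 0.0915
   axis deg 135.9 [0.0035 0.004 ]
blades 15 [ 0.4302 -0.0114  0.0442] rect [ 0.4359 -0.0065] [0.0425 0.0124] 33.8 zmax 0.0474
   axis deg -141.0 [0.0039 0.0131]
grinder rim 455 [ 0.5501 -0.268   0.0852] rect [ 0.5506 -0.2694] [0.0905 0.0898] 52.4 zmax 0.0926
   axis deg 116.8 [0.0277 0.0291]
grinder foot 1434 [ 0.5479 -0.2616  0.0605] rect [ 0.5489 -0.263 ] [0.1198 0.106 ] 13.8 zmax 0.0926
   axis deg -158.3 [0.0278 0.0289]
jar 218 [0.6073 0.0851 0.0872] rect [0.608  0.0852] [0.0424 0.0415] 46.2 zmax 0.0928
   axis deg -177.7 [0.0106 0.0117]
keys 792 [ 0.4057 -0.1703  0.0048] rect [ 0.4094 -0.1718] [0.1373 0.1388] 1.3 zmax 0.0108
   axis deg 123.9 [0.0369 0.0397]
edgeL [ 0.369  0.321 -0.   ]
edgeR [ 0.363 -0.483  0.   ]
cab [ 0.601 -0.071  0.532]
```

View pics/c1.png

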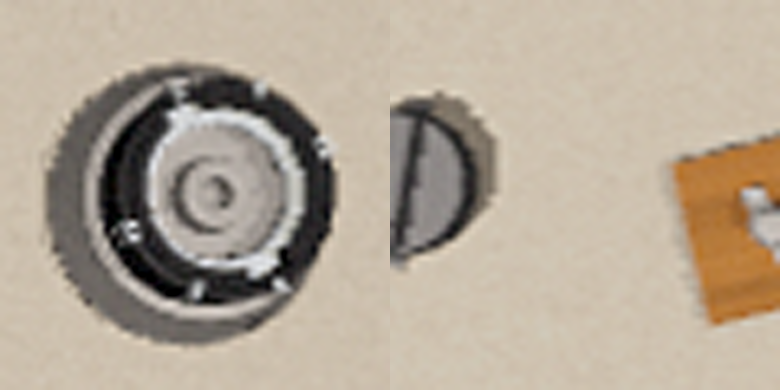

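The left crop shows the rim with gaps at about (180,112) and (262,268). The half-way ridges are at (195,290) and (260,90), and the double lock ridges at (128,232) and (322,150). So the gap axis is at about 30° in the world and the lid handle at about -8.7°. Next I move over the stand.

>>> jog_arm(rows=[[[29.4,-61.9,0],[0,0,-80],1],[[29.4,-61.9,0],[0,0,-80],1],[[29.4,-61.9,0],[0,0,-80],1],[[29.4,-61.9,0],[0,0,-80],1],[[29.4,-61.9,0],[0,0,-80],1],[[29.4,-61.9,0],[0,0,-80],1],[[29.4,-61.9,0],[0,0,-80],1],[[29.4,-61.9,0],[0,0,-80],1]])

```text
clock: 1.2
position: [0.355, 0.1557, 0.227]
ee_rot: [-2.282, -2.159, -0.002]
force: [0.7, 0.4, 1.3]
width: 0.996
gripper_force: 0.0
```

>>> jog_arm(rows=[[[7.9,-16.6,0],[0,0,0],1],[[7.9,-16.6,0],[0,0,0],1],[[7.9,-16.6,0],[0,0,0],1],[[7.9,-16.6,0],[0,0,0],1],[[7.9,-16.6,0],[0,0,0],1]])

```text
clock: 1.82
position: [0.4332, -0.0084, 0.2265]
ee_rot: [-2.278, -2.163, 0.001]
force: [-0.7, -0.0, 0.1]
width: 0.999
gripper_force: 0.0
```

Run:
```python
from h import *
s,d=get('wrist'); save(d,'w1.png'); W=cloud(d,s); print(s['position'],s['ee_rot'])
def st(n,x,y,r,z0,z1):
    S=W.reshape(-1,3); S=S[(S[:,2]>z0)&(S[:,2]<z1)&(np.hypot(S[:,0]-x,S[:,1]-y)<r)]
    if len(S)<5: print(n,len(S)); return
    c,sz,a=cv2.minAreaRect(S[:,:2].astype(np.float32)); print(n,len(S),S.mean(0).round(4),'rect',np.round(c,4),np.round(sz,4),round(a,1),'z99',np.percentile(S[:,2],99).round(4))
st('spindle',.434,-.0106,.03,.08,.1)
st('stand',.434,-.0106,.06,.03,.038)
st('rim',.55,-.27,.06,.08,.09)
```

```text
[ 0.43316729 -0.00837249  0.22654362] [-2.27820200e+00 -2.16255531e+00  6.88803208e-04]
spindle 146 [ 0.4333 -0.0117  0.0881] rect [ 0.4332 -0.0121] [0.0127 0.0128] 87.6 z99 0.0905
stand 2785 [ 0.4333 -0.0107  0.0349] rect [ 0.4332 -0.0128] [0.0701 0.0705] 15.5 z99 0.0366
rim 131 [ 0.5725 -0.2973  0.0844] rect [ 0.5741 -0.2993] [0.0334 0.0134] 40.0 z99 0.0872
```

View pics/w1.png

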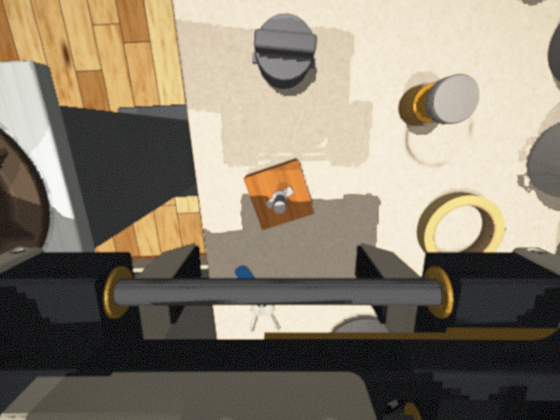

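The wrist view shows the spindle centred at about (280,200) in the stand and the lid at (285,50), with nothing tall nearby. I descend part way first.

>>> jog_arm(rows=[[[0,0,-6],[0,0,0],1],[[0,0,-11],[0,0,0],1],[[0,0,-11],[0,0,0],1],[[0,0,-11],[0,0,0],1]])

```text
clock: 2.38
position: [0.4341, -0.0079, 0.1181]
ee_rot: [2.276, 2.164, 0.002]
force: [-0.2, -0.4, -0.2]
width: 1.002
gripper_force: 0.0
```

>>> jog_arm(rows=[[[-0.07,-0.35,-1],[0,0,0],1],[[-0.07,-0.35,-4],[0,0,0],1],[[-0.07,-0.35,-5.4],[0,0,0],1],[[-0.07,-0.35,-5.4],[0,0,0],1],[[-0.07,-0.35,-5.4],[0,0,0],1]])

```text
clock: 3.0
position: [0.4333, -0.0121, 0.0634]
ee_rot: [2.278, 2.163, 0.001]
force: [1.4, 0.8, -0.3]
width: 0.998
gripper_force: 0.0
```

>>> jog_arm(rows=[[[0,0,0],[0,0,0],0],[[0,0,0],[0,0,0],0],[[0,0,0],[0,0,0],0],[[0,0,0],[0,0,0],0],[[0,0,0],[0,0,0],0],[[0,0,0],[0,0,0],0],[[0,0,0],[0,0,0],0],[[0,0,0],[0,0,0],0]], newtons=20)

```text
clock: 4.0
position: [0.4328, -0.012, 0.0627]
ee_rot: [2.278, 2.164, -0.0]
force: [0.1, 0.5, 0.1]
width: 0.174
gripper_force: 0.0
```

>>> jog_arm(rows=[[[0,0,0],[0,0,0],0],[[0,0,0],[0,0,0],0],[[0,0,0],[0,0,0],0]])

```text
clock: 4.38
position: [0.4328, -0.012, 0.0628]
ee_rot: [2.278, 2.164, 0.0]
force: [1.0, -0.2, 1.0]
width: 0.145
gripper_force: 20.0
```

>>> jog_arm(rows=[[[0,0,3],[0,0,0],0],[[0,0,8],[0,0,0],0],[[0,0,13],[0,0,0],0],[[2,-5,15],[0,0,0],0],[[4,-10,15],[0,0,0],0],[[6,-14,15],[0,0,0],0],[[6,-14,15],[0,0,0],0]])

```text
clock: 5.25
position: [0.4931, -0.1557, 0.2128]
ee_rot: [2.282, 2.156, -0.002]
force: [-1.2, 0.2, -0.5]
width: 0.142
gripper_force: 20.0
```

Run:
```python
from h import *
s,d=get('wrist'); save(d,'w2.png'); W=cloud(d,s); np.save('w2.npy',W); print(s['position'],s['ee_rot'],s['width'])
S=W.reshape(-1,3); S=S[(S[:,2]>.08)&(S[:,2]<.092)&(np.hypot(S[:,0]-.55,S[:,1]+.27)<.06)]
c,sz,a=cv2.minAreaRect(S[:,:2].astype(np.float32)); print(len(S),c,sz,a)
```

```text
[ 0.49311869 -0.15567129  0.21280283] [ 2.28178478e+00  2.15639184e+00 -2.17131172e-03] 0.14231172292441455
0 (0.0, 0.0) (0.0, 0.0) 0.0
```

View pics/w2.png

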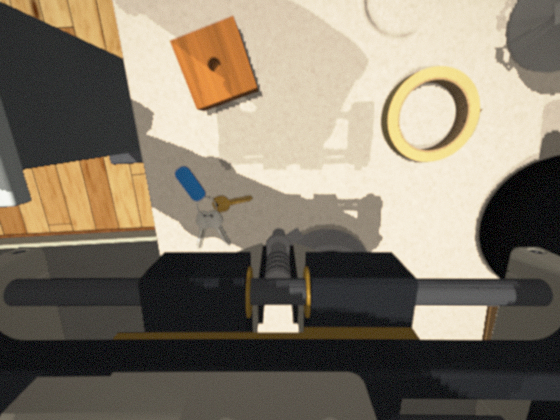

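The spindle is held upright at about (278,245) and the stand is empty. The grinder is hidden behind the gripper, so I move past it in -y.

>>> jog_arm(rows=[[[2,-6,3],[0,0,0],0],[[4,-12,3],[0,0,0],0],[[5.7,-18,3],[0,0,0],0],[[5.7,-21,3],[0,0,0],0],[[5.7,-21,3],[0,0,0],0],[[5.7,-21,3],[0,0,0],0]])

```text
clock: 6.05
position: [0.55, -0.36, 0.2423]
ee_rot: [-2.275, -2.164, -0.001]
force: [0.9, 0.4, -0.8]
width: 0.148
gripper_force: 20.0
```

Run:
```python
from h import *
s,d=get('wrist'); W=cloud(d,s); np.save('w3.npy',W); print(s['position'],s['ee_rot'],s['width'])
S=W.reshape(-1,3); m=(S[:,2]>.08)&(S[:,2]<.092)&(np.hypot(S[:,0]-.55,S[:,1]+.27)<.06)
S=S[m]
c,sz,a=cv2.minAreaRect(S[:,:2].astype(np.float32)); print(len(S),c,sz,a,np.median(S[:,2]))
print(cv2.minEnclosingCircle(S[:,:2].astype(np.float32)))
# orthographic rectified view at 0.25mm/px of colour
v,u=np.mgrid[-60:60.1:.25,-60:60.1:.25]
G=W.reshape(-1,3); k=np.isfinite(G[:,0])&(np.hypot(G[:,0]-.5506,G[:,1]+.2694)<.08)
from scipy.interpolate import griddata
X=.5506-v/1000; Y=-.2694-u/1000
I=np.stack([griddata(G[k][:,:2],d['img'].reshape(-1,3)[k][:,c].astype(float),(X,Y),method='linear',fill_value=0) for c in range(3)],-1).astype(np.uint8)
Z=griddata(G[k][:,:2],G[k][:,2],(X,Y),method='linear',fill_value=0)
zi=cv2.applyColorMap(np.clip((Z-.03)*255/.065,0,255).astype(np.uint8),cv2.COLORMAP_JET)
a=cv2.cvtColor(I,cv2.COLOR_RGB2BGR)
cv2.imwrite('pics/ortho.png',np.hstack([cv2.resize(a,(400,400)),cv2.resize(zi,(400,400))]))
save(d,'w3.png')
```

```text
[ 0.54999689 -0.35997719  0.24228404] [-2.27524019e+00 -2.16397547e+00 -1.35337389e-03] 0.14768925215862588
2872 (0.550704300403595, -0.27102288603782654) (0.09095630794763565, 0.09053438901901245) 0.07236713171005249 0.0854901609020438
((0.5502646565437317, -0.2713615298271179), 0.04727146029472351)
```

View pics/w3.png

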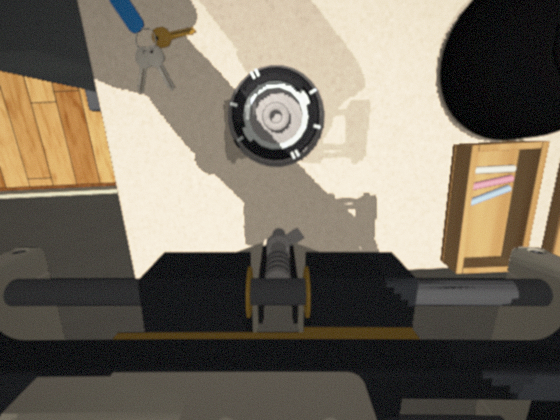

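View pics/ortho.png

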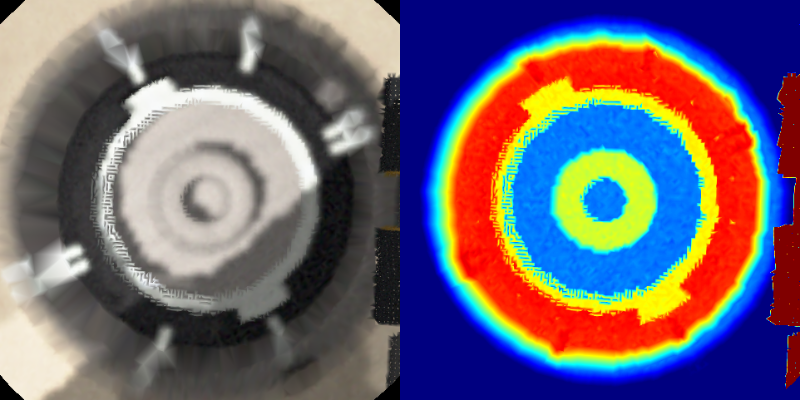

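The wrist picture shows the grinder at (277,117), and the rectified view gives its bowl, hole and gaps (548,95) and (664,306) clearly. The gap axis is at about 29°. I refine it by number and measure the held spindle's lean and offset.

Run:
```python
from h import *
W=np.load('w3.npy'); S=W.reshape(-1,3)
k=np.isfinite(S[:,0]); S=S[k]
c=np.array([.5507,-.2708])
# hole centre from tube top annulus
q=S[:,:2]-c; r=np.hypot(*q.T); t=S[(r<.02)&(S[:,2]>.06)&(S[:,2]<.075)]
h=t[np.hypot(*(t[:,:2]-c).T)>.011]
print('tube',cv2.minAreaRect(t[:,:2].astype(np.float32)),np.median(t[:,2]))
for lo in(.0355,.0365,.0375):
  m=(r>lo)&(r<lo+.001); a=np.degrees(np.arctan2(q[m,1],q[m,0])); z=S[m,2]
  for g in(29,-151):
    dd=(a-g+180)%360-180; s=(abs(dd)<22)&(z<.081); print(lo,g,s.sum(),(g+dd[s].mean()).round(2),(g+(dd[s].min()+dd[s].max())/2).round(2),np.ptp(dd[s]).round(1))
# spindle held: points below fingers near TCP
p=np.array([.55,-.36]); m=(abs(S[:,0]-p[0])<.03)&(abs(S[:,1]-p[1])<.03)&(S[:,2]>.17)&(S[:,2]<.26)
for z0 in np.arange(.18,.25,.006):
  b=S[m&(S[:,2]>z0)&(S[:,2]<=z0+.006)]
  if len(b)>3: print(z0.round(3),len(b),b[:,0].min().round(4),b[:,0].max().round(4),b[:,1].max().round(4),np.median(b[:,0]).round(4))
```

```text
tube ((0.5502575039863586, -0.2714287042617798), (0.029012994840741158, 0.028480403125286102), 87.58480072021484) 0.06771719702702289
0.0355 29 16 30.43 29.32 24.0
0.0355 -151 12 -152.43 -152.43 21.8
0.0365 29 16 29.29 29.21 21.8
0.0365 -151 15 -151.37 -152.07 23.5
0.0375 29 32 29.39 28.91 24.5
0.0375 -151 12 -151.23 -151.38 22.4
0.192 12 0.5446 0.5536 -0.3558 0.5488
0.198 32 0.5446 0.5535 -0.3556 0.5496
0.204 14 0.5463 0.5527 -0.3555 0.5489
0.216 205 0.5411 0.5658 -0.3478 0.559
0.222 276 0.5412 0.5657 -0.3484 0.5498
0.228 50 0.5447 0.5535 -0.3555 0.5492
0.234 10 0.5431 0.5516 -0.3541 0.549
0.24 128 0.5363 0.561 -0.3482 0.549
0.246 255 0.5307 0.5672 -0.3478 0.5487
```

>>> jog_arm(rows=[[[0.07,5,0],[0,0,0],0],[[0.14,8.95,-4],[0,0,0],0],[[0.14,8.95,-9],[0,0,0],0],[[0.14,8.95,-10.8],[0,0,0],0],[[0.14,8.95,-10.8],[0,0,0],0],[[0.14,8.95,-10.8],[0,0,0],0]])

```text
clock: 6.85
position: [0.5519, -0.2737, 0.1366]
ee_rot: [2.277, 2.161, 0.001]
force: [1.0, -0.0, 0.0]
width: 0.144
gripper_force: 20.0
```

Run:
```python
from h import *
for _ in range(2):
    s,d=get('wrist'); print(arm.observe()['position'].round(4),arm.observe()['clock'])
W=cloud(d,s); p=s['position']; S=W.reshape(-1,3); S=S[np.isfinite(S[:,0])]
for z0 in np.arange(p[2]-.05,p[2]-.02,.006):
  b=S[(abs(S[:,0]-p[0])<.03)&(abs(S[:,1]-p[1])<.02)&(S[:,2]>z0)&(S[:,2]<=z0+.006)]
  if len(b)>3: print(z0.round(3),len(b),b[:,0].min().round(4),b[:,0].max().round(4),b[:,1].max().round(4),np.median(b[:,0]).round(4))
m=(S[:,2]>.082)&(S[:,2]<.09)&(np.hypot(S[:,0]-.5505,S[:,1]+.271)<.05); S=S[m]; print(m.sum())
# circle fit on outer rim points
q=S[:,:2]-[.5505,-.271]; r=np.hypot(*q.T); o=S[r>.044][:,:2]; 
print(S[:,0].min(),S[:,0].max(),S[:,1].max())
```

```text
[ 0.552  -0.2737  0.1366] 6.9
[ 0.552  -0.2736  0.1365] 6.95
0.087 18 0.5468 0.5814 -0.2695 0.5525
0.093 34 0.5468 0.5556 -0.2693 0.5513
0.099 10 0.5484 0.5549 -0.2697 0.5524
0.111 227 0.5423 0.5679 -0.2616 0.5608
3378
0.5047119795876088 0.5962467893864681 -0.2252968143711852
```

>>> jog_arm(rows=[[[-0.07,0.31,0],[0,0,0],0],[[-0.07,0.31,0],[0,0,0],0],[[-0.07,0.31,-1],[0,0,0],0],[[-0.07,0.31,-2],[0,0,0],0],[[-0.07,0.31,-2.5],[0,0,0],0],[[-0.07,0.31,-2.5],[0,0,0],0]])

```text
clock: 7.7
position: [0.5502, -0.2693, 0.1091]
ee_rot: [-2.277, -2.163, 0.001]
force: [0.2, -1.0, -0.3]
width: 0.145
gripper_force: 20.0
```

>>> jog_arm(rows=[[[0.08,-0.08,0],[0,0,0],0],[[0.08,-0.08,-0.6],[0,0,0],0],[[0.08,-0.08,-1.2],[0,0,0],0],[[0.08,-0.08,-1.3],[0,0,0],0],[[0.08,-0.08,-1.3],[0,0,0],0]])

```text
clock: 8.32
position: [0.5512, -0.2702, 0.0966]
ee_rot: [-2.278, -2.164, 0.0]
force: [0.6, 0.4, -0.8]
width: 0.144
gripper_force: 20.0
```

>>> jog_arm(rows=[[[0,0,0],[0,0,0],0.5],[[0,0,0],[0,0,0],0.5],[[0,0,0],[0,0,0],0.5],[[0,0,0],[0,0,0],0.5],[[0,0,0],[0,0,0],0.5]])

```text
clock: 8.95
position: [0.5513, -0.2702, 0.0968]
ee_rot: [2.278, 2.164, -0.0]
force: [0.3, -0.4, -0.1]
width: 0.493
gripper_force: 0.0
```

>>> jog_arm(rows=[[[0,0,2],[0,0,0],0.5],[[0,0,7],[0,0,0],0.5],[[0,-4,12],[0,0,0],0.5],[[0,-8,13],[0,0,0],0.5],[[0,-8,13],[0,0,0],0.5]])

```text
clock: 9.57
position: [0.5502, -0.3549, 0.23]
ee_rot: [2.28, 2.154, -0.002]
force: [0.3, 0.3, -0.6]
width: 0.5
gripper_force: 0.0
```

Run:
```python
from h import *
s,d=get('wrist'); W=cloud(d,s); print(s['position'],s['ee_rot'],s['width'],s['force']); save(d,'w4.png')
S=W.reshape(-1,3); S=S[np.isfinite(S[:,0])&(np.hypot(S[:,0]-.5505,S[:,1]+.271)<.05)]
t=S[(S[:,2]>.1)&(S[:,2]<.14)]; tt=t[t[:,2]>t[:,2].max()-.004]
print('spindle top',np.percentile(t[:,2],98),len(t),cv2.minAreaRect(tt[:,:2].astype(np.float32)))
r=S[(S[:,2]>.082)&(S[:,2]<.09)]; print('rim z',np.median(r[:,2]),cv2.minAreaRect(r[:,:2].astype(np.float32)))
```

```text
[ 0.55017344 -0.35491836  0.2299809 ] [ 2.27964466e+00  2.15427806e+00 -1.57478284e-03] 0.5001042975536956 [ 0.27128746  0.31678911 -0.58935497]
spindle top 0.12332054590473887 218 ((0.5495169758796692, -0.27108141779899597), (0.012500744313001633, 0.01313722599297762), 86.69837188720703)
rim z 0.08544378481986847 ((0.5504194498062134, -0.271289587020874), (0.0909557119011879, 0.0902584120631218), 89.91670227050781)
```

>>> jog_arm(rows=[[[-16,49.9,0],[0,0,-95.4],0.6],[[-16,49.9,0],[0,0,-95.4],0.6],[[-16,49.9,0],[0,0,-95.4],0.6],[[-16,49.9,0],[0,0,-95.4],0.6],[[-16,49.9,0],[0,0,-95.4],0.6],[[-16,49.9,0],[0,0,-95.4],0.6],[[-16,49.9,0],[0,0,-95.4],0.6],[[-16,49.9,0],[0,0,-95.4],0.6]])

```text
clock: 10.62
position: [0.4195, 0.0661, 0.2272]
ee_rot: [3.123, 0.342, -0.001]
force: [0.7, 0.2, -0.1]
width: 0.6
gripper_force: 0.0
```

>>> jog_arm(rows=[[[-2.9,7.8,0],[0,0,-21.2],0.6],[[-2.9,7.8,0],[0,0,-21.2],0.6],[[-2.9,7.8,0],[0,0,-21.2],0.6],[[-2.9,7.8,0],[0,0,-21.2],0.6],[[-2.9,7.8,0],[0,0,-21.2],0.6]])

```text
clock: 11.25
position: [0.3917, 0.1414, 0.2274]
ee_rot: [3.132, -0.232, -0.001]
force: [-0.5, -0.0, 0.3]
width: 0.599
gripper_force: 0.0
```

```bash
cat > lid.py <<'E'
from h import *
def lid(W,x,y,z0,z1,r=.045):
    S=W.reshape(-1,3); S=S[np.isfinite(S[:,0])&(S[:,2]>z0)&(S[:,2]<z1)&(np.hypot(S[:,0]-x,S[:,1]-y)<r)][:,:2].astype(np.float32)
    c,sz,a=cv2.minAreaRect(S); print(len(S),np.round(c,4),np.round(sz,4),round(a,2))
    q=S-S.mean(0); w,V=np.linalg.eigh(q.T@q); print('  mean',S.mean(0).round(4),'pca deg',(np.degrees(np.arctan2(V[1,1],V[0,1]))%180).round(2))
E
python3 - <<'E'
from lid import *
s,d=get('wrist'); W=cloud(d,s); print(s['position'],s['ee_rot'],s['joints'].round(2)); save(d,'w5.png')
lid(W,.4467,.1436,.08,.092); lid(W,.4467,.1436,.056,.066)
E
```

```text
[0.39168048 0.14143497 0.22739052] [ 3.13202704e+00 -2.32351364e-01 -8.32514407e-04] [-1.6   0.14  1.29  2.1  -0.16  1.01 -1.94]
901 [0.4473 0.1436] [0.0159 0.057 ] 82.48
  mean [0.448  0.1434] pca deg 172.41
1581 [0.4473 0.1436] [0.0604 0.0595] 37.91
  mean [0.448  0.1429] pca deg 82.21
```

>>> jog_arm(rows=[[[3,0.1,0],[0,0,1],0.6],[[5.56,0.2,-4],[0,0,1],0.6],[[5.56,0.2,-9],[0,0,1],0.6],[[5.56,0.2,-12],[0,0,1],0.6],[[5.56,0.2,-12],[0,0,1],0.6],[[5.56,0.2,-12],[0,0,1],0.6]])

```text
clock: 12.05
position: [0.4484, 0.1433, 0.1085]
ee_rot: [3.134, -0.208, 0.002]
force: [0.6, 0.9, -0.4]
width: 0.6
gripper_force: 0.0
```

>>> jog_arm(rows=[[[-0.1,0,-2.2],[0,0,0],0.6],[[-0.1,0,-4.4],[0,0,0],0.6],[[-0.1,0,-4.4],[0,0,0],0.6],[[-0.1,0,-4.4],[0,0,0],0.1],[[-0.1,0,-4.4],[0,0,0],0],[[-0.1,0,-4.4],[0,0,0],0],[[-0.1,0,-4.4],[0,0,0],0],[[-0.1,0,-4.4],[0,0,0],0]], newtons=40)

```text
clock: 13.05
position: [0.4466, 0.1437, 0.0635]
ee_rot: [3.134, -0.207, 0.0]
force: [-0.9, 0.0, 2.2]
width: 0.171
gripper_force: 40.0
```

>>> jog_arm(rows=[[[0,0,0],[0,0,0],0],[[0,0,0],[0,0,0],0],[[0,0,0],[0,0,0],0]])

```text
clock: 13.42
position: [0.4466, 0.1437, 0.0635]
ee_rot: [3.134, -0.207, 0.0]
force: [-0.5, 0.7, 3.8]
width: 0.171
gripper_force: 40.0
```

>>> jog_arm(rows=[[[0,0,3],[0,0,0],0],[[0,0,8],[0,0,0],0],[[0,0,13],[0,0,0],0],[[0,-4,15],[0,0,8],0],[[2,-10,15],[0,0,16],0],[[4,-16,15],[0,0,24],0],[[5,-22,15],[0,0,32],0],[[7,-28,15],[0,0,36],0]])

```text
clock: 14.42
position: [0.5159, -0.1375, 0.2131]
ee_rot: [3.044, 0.777, 0.0]
force: [1.9, -0.1, -0.5]
width: 0.173
gripper_force: 40.0
```

Run:
```python
from h import *
s=arm.observe(); print(s['joints'].round(2),s['position'],s['width'],s['force'])
```

```text
[-0.51  0.39  0.91  1.86 -0.35  1.06 -0.52] [ 0.51590364 -0.13754172  0.21313801] 0.17296816647574592 [ 1.94735552 -0.05638184 -0.46786525]
```

>>> jog_arm(rows=[[[2,-6,0],[0,0,0.2],0],[[3.46,-12,0],[0,0,0.2],0],[[3.46,-13.35,-1],[0,0,0.2],0],[[3.46,-13.35,-1.9],[0,0,0.2],0],[[3.46,-13.35,-1.9],[0,0,0.2],0],[[3.46,-13.35,-1.9],[0,0,0.2],0]])

```text
clock: 15.18
position: [0.5514, -0.2672, 0.1945]
ee_rot: [3.043, 0.781, 0.001]
force: [0.1, 0.1, -1.4]
width: 0.173
gripper_force: 40.0
```

Run:
```python
from h import *
s,d=get('wrist'); W=cloud(d,s); np.save('w6.npy',W); p=s['position']; print(p,s['ee_rot'],s['joints'].round(2),s['force'].round(1)); save(d,'w6.png')
s2,t=get('top'); T=cloud(t)
for n,C in(('wrist',W),('top',T)):
    S=C.reshape(-1,3); S=S[np.isfinite(S[:,0])&(np.hypot(S[:,0]-p[0],S[:,1]-p[1])<.06)]
    for a,b in((.08,.09),(.1,.128),(.128,.14),(.14,.185),(.186,.196)):
        q=S[(S[:,2]>a)&(S[:,2]<b)]; 
        if len(q)>3: print(n,a,b,len(q),q.min(0).round(4),q.max(0).round(4))
```

```text
[ 0.5513671  -0.26716682  0.1944654 ] [3.04278999e+00 7.80601931e-01 1.09986799e-03] [-0.19  0.55  0.85  1.69 -0.45  1.11 -0.27] [ 0.1  0.1 -1.4]
wrist 0.08 0.09 1840 [ 0.521  -0.3161  0.0801] [ 0.5968 -0.2255  0.0888]
wrist 0.128 0.14 208 [ 0.556  -0.2792  0.1312] [ 0.5861 -0.2357  0.14  ]
wrist 0.14 0.185 979 [ 0.5463 -0.2869  0.14  ] [ 0.5858 -0.2356  0.185 ]
wrist 0.186 0.196 2251 [ 0.539  -0.2927  0.186 ] [ 0.5823 -0.2357  0.196 ]
top 0.08 0.09 43 [ 0.5732 -0.2679  0.0803] [ 0.5956 -0.2313  0.0896]
top 0.14 0.185 4 [ 0.5747 -0.2501  0.14  ] [ 0.5849 -0.2451  0.1411]
```

View pics/w6.png

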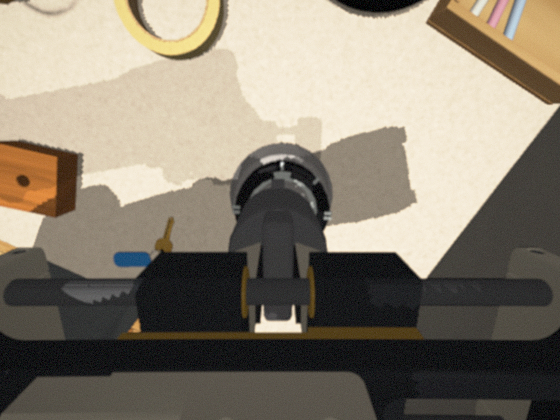

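The lid is held above the grinder, its lug at (281,178) roughly over the far gap. I fit the lid's circle, lug angle and rim in this one frame.

```bash
cat > fit.py <<'E'
from h import *
from scipy.optimize import least_squares
def fit(W,p,zu):
    S=W.reshape(-1,3); S=S[np.isfinite(S[:,0])&(np.hypot(S[:,0]-p[0],S[:,1]-p[1])<.06)]
    z=S[:,2]-zu
    w=S[(z>.012)&(z<.05)][:,:2]
    f=lambda c:np.hypot(*(w-c).T)-.031
    c=least_squares(f,p[:2],loss='soft_l1',f_scale=.001).x
    print('lid wall',len(w),c.round(4),'res',np.std(f(c)).round(5))
    for a,b in((.055,.0645),(.066,.09)):
        h=S[(z>a)&(z<b)][:,:2]; print(a,len(h),cv2.minAreaRect(h.astype(np.float32)))
    l=S[(z>-.003)&(z<.009)][:,:2]; q=l-c; r=np.hypot(*q.T); m=(r>.0335)&(r<.04)
    a=np.degrees(np.arctan2(q[m,1],q[m,0])); print('lug',m.sum(),a.mean().round(1),a.min().round(1),a.max().round(1))
    o=S[(S[:,2]>.083)&(S[:,2]<.089)][:,:2]; g=np.array([.5505,-.2712]); q=o-g; ang=np.degrees(np.arctan2(q[:,1],q[:,0]))//5; r=np.hypot(*q.T)
    E=np.array([o[ang==k][r[ang==k].argmax()] for k in np.unique(ang) if r[ang==k].max()>.0435])
    f=lambda c:np.hypot(*(E-c).T)-.046
    print('rim',len(E),least_squares(f,g,loss='soft_l1',f_scale=.0005).x.round(4))
E
python3 - <<'E'
from fit import *
fit(np.load('w6.npy'),np.array([.5514,-.2672]),.131)
E
```

```text
lid wall 822 [ 0.5512 -0.2665] res 0.00017
0.055 2238 ((0.566016435623169, -0.25892210006713867), (0.029389958828687668, 0.06095888093113899), 27.773672103881836)
0.066 3085 ((0.5514469146728516, -0.2627597451210022), (0.05743996798992157, 0.04159338027238846), 5.637622833251953)
lug 84 29.2 21.5 36.6
rim 45 [ 0.5506 -0.2713]
```

>>> jog_arm(rows=[[[-0.06,-0.48,0],[0,0,0],0],[[-0.06,-0.48,0],[0,0,0],0],[[-0.06,-0.48,-1.5],[0,0,0],0],[[-0.06,-0.48,-3],[0,0,0],0],[[-0.06,-0.48,-3.8],[0,0,0],0],[[-0.06,-0.48,-3.8],[0,0,0],0]])

```text
clock: 16.02
position: [0.5498, -0.2737, 0.1554]
ee_rot: [3.044, 0.777, -0.002]
force: [0.2, 0.5, -1.2]
width: 0.169
gripper_force: 40.0
```

Run:
```python
from fit import *
s,d=get('wrist'); W=cloud(d,s); p=s['position']; print(p,s['ee_rot'],s['force'].round(1))
fit(W,p[:2],p[2]-.0635)
```

```text
[ 0.54980648 -0.27372096  0.15538221] [ 3.04384287e+00  7.76525477e-01 -1.71346815e-03] [ 0.2  0.5 -1.2]
lid wall 824 [ 0.5496 -0.273 ] res 0.00017
0.055 2235 ((0.5643329620361328, -0.26543182134628296), (0.029340090230107307, 0.06085618957877159), 28.05590057373047)
0.066 3087 ((0.5495914816856384, -0.2694130539894104), (0.05746733769774437, 0.04171304777264595), 5.655226230621338)
lug 88 29.1 21.3 36.6
rim 46 [ 0.5507 -0.2715]
```

>>> jog_arm(rows=[[[0.1,0.14,0],[0,0,0],0],[[0.1,0.14,-0.3],[0,0,0],0],[[0.1,0.14,-0.5],[0,0,0],0],[[0.1,0.14,-0.5],[0,0,0],0]])

```text
clock: 16.58
position: [0.5512, -0.2725, 0.1513]
ee_rot: [3.043, 0.777, 0.0]
force: [0.9, -0.9, -1.1]
width: 0.171
gripper_force: 40.0
```

Within 0.5 mm, so I descend through the gaps.

>>> jog_arm(rows=[[[-0.02,0.04,-0.4],[0,0,0],0],[[-0.02,0.04,-0.8],[0,0,0],0],[[-0.02,0.04,-1.2],[0,0,0],0],[[-0.02,0.04,-1.5],[0,0,0],0],[[-0.02,0.04,-1.5],[0,0,0],0]])

```text
clock: 17.2
position: [0.551, -0.2721, 0.1361]
ee_rot: [3.043, 0.776, 0.0]
force: [0.3, -0.3, -1.2]
width: 0.175
gripper_force: 40.0
```

>>> jog_arm(rows=[[[0,0,-0.15],[0,0,0],0],[[0,0,-0.3],[0,0,0],0],[[0,0,-0.3],[0,0,0],0]])

```text
clock: 17.58
position: [0.5512, -0.2723, 0.1336]
ee_rot: [3.043, 0.776, 0.001]
force: [0.1, 0.3, 1.6]
width: 0.172
gripper_force: 40.0
```

>>> jog_arm(rows=[[[0,0,0],[0,0,-6],0],[[0,0,0],[0,0,-13],0],[[0,0,0],[0,0,-20],0],[[0,0,0],[0,0,-27],0],[[0,0,0],[0,0,-34],0],[[0,0,0],[0,0,-38],0],[[0,0,0],[0,0,-38],0]])

```text
clock: 18.45
position: [0.5511, -0.2717, 0.1336]
ee_rot: [3.131, -0.255, -0.0]
force: [-2.4, 3.5, 4.1]
width: 0.168
gripper_force: 40.0
```

Run:
```python
from fit import *
s,d=get('wrist'); W=cloud(d,s); p=s['position']; print(p,s['ee_rot'],s['force'].round(1),s['ft_torque'].round(3),s['joints'].round(2))
fit(W,p[:2],p[2]-.0635)
S=W.reshape(-1,3); S=S[np.isfinite(S[:,0])&(np.hypot(*(S[:,:2]-p[:2]).T)<.06)]
h=S[(S[:,2]>.15)&(S[:,2]<.156)]; print(len(h),cv2.minAreaRect(h[:,:2].astype(np.float32)))
```

```text
[ 0.55111235 -0.27173986  0.13356529] [ 3.13050589e+00 -2.55163983e-01 -4.55878506e-04] [-2.4  3.5  4.1] [0.59  0.544 0.076] [-0.24  0.68  0.98  1.76 -0.64  1.06 -0.76]
lid wall 3860 [ 0.5585 -0.2724] res 0.00647
0.055 2233 ((0.5673395395278931, -0.27500396966934204), (0.06120583415031433, 0.0296977236866951), 79.93927001953125)
0.066 3084 ((0.5527619123458862, -0.27563953399658203), (0.05707741528749466, 0.04164193570613861), 13.011886596679688)
lug 150 -3.2 -110.9 97.3
rim 45 [ 0.5507 -0.2715]
1645 ((0.5524312853813171, -0.2700767517089844), (0.03130288049578667, 0.05847868695855141), 67.56103515625)
```

```bash
cat > ang.py <<'E'
from fit import *
s,d=get('wrist'); W=cloud(d,s); p=s['position']
r=s['ee_rot']; ty=np.degrees(2*np.arctan2(r[1],r[0]))-90; print(p.round(4),'tool axis',((ty+90+90)%180-90).round(2),s['force'].round(1),s['ft_torque'].round(3))
S=W.reshape(-1,3); S=S[np.isfinite(S[:,0])]
c=np.array([.5507,-.2715]); q=S[:,:2]-c; th=np.radians(ty+90); 
al=q@[np.cos(th),np.sin(th)]; ac=q@[-np.sin(th),np.cos(th)]
for sg in(1,-1):
    m=(sg*al>.013)&(sg*al<.028)&(abs(ac)<.012)&(abs(S[:,2]-p[2]-.0215)<.004)
    if m.sum()<50: continue
    a=al[m];b=ac[m]; bins=np.arange(.013,.028,.0015)*sg; mid=[]
    for x in bins:
        k=abs(a-x)<.00075
        if k.sum()>3: mid.append((x,(b[k].max()+b[k].min())/2,np.ptp(b[k])))
    mid=np.array(mid); f=np.polyfit(mid[:,0],mid[:,1],1); print('handle pts',m.sum(),'width',np.median(mid[:,2]).round(4),'handle angle',((ty+180+np.degrees(np.arctan(f[0]))+90)%180-90).round(2),'offset mm',(1e3*f[1]).round(2))
w=S[(S[:,2]>.09)&(S[:,2]<.125)&(np.hypot(*q.T)<.036)][:,:2]
cc=least_squares(lambda c:np.hypot(*(w-c).T)-.031,c,loss='soft_l1',f_scale=.001).x; print('lid centre',cc.round(4),len(w))
t=S[(abs(S[:,2]-p[2]+.0025)<.004)&(np.hypot(*(S[:,:2]-cc).T)<.03)]; 
if len(t): print('lid top z',np.median(t[:,2]).round(4),len(t))
g=S[(np.hypot(*q.T)>.040)&(np.hypot(*q.T)<.045)&(S[:,2]>.08)&(S[:,2]<.09)]; print('rim z',np.median(g[:,2]).round(4))
E
python3 ang.py
```

```text
[ 0.5511 -0.2718  0.1336] tool axis -9.25 [-1.6  3.1  5.1] [0.697 0.573 0.127]
handle pts 875 width 0.0156 handle angle 79.19 offset mm 0.17
handle pts 437 width 0.0153 handle angle 81.87 offset mm 0.05
lid centre [ 0.5511 -0.2719] 821
lid top z 0.1318 1871
rim z 0.085
```

>>> jog_arm(rows=[[[0,0,0],[0,0,-4],0],[[0,0,0],[0,0,-8],0],[[0,0,0],[0,0,-8],0],[[0,0,0],[0,0,-8],0]])

```text
clock: 19.05
position: [0.5512, -0.2717, 0.1336]
ee_rot: [3.106, -0.472, -0.0]
force: [-1.3, 3.7, 6.3]
width: 0.168
gripper_force: 40.0
```

```bash
sed -i 's/ty+180+np/ty+90+np/' ang.py; python3 ang.py
python3 - <<'E'
from h import *
s,d=get('wrist'); cv2.imwrite('pics/w7.png',cv2.cvtColor(cv2.resize(d['img'][100:340,140:430],None,fx=2.4,fy=2.4,interpolation=cv2.INTER_CUBIC),cv2.COLOR_RGB2BGR))
E
```

```text
[ 0.5512 -0.2717  0.1336] tool axis -17.27 [-1.3  3.7  6.3] [0.881 0.625 0.117]
handle pts 881 width 0.0155 handle angle -18.84 offset mm 0.11
handle pts 435 width 0.0149 handle angle -19.74 offset mm -1.51
lid centre [ 0.5511 -0.272 ] 826
lid top z 0.1319 1869
rim z 0.085
```

View pics/w7.png

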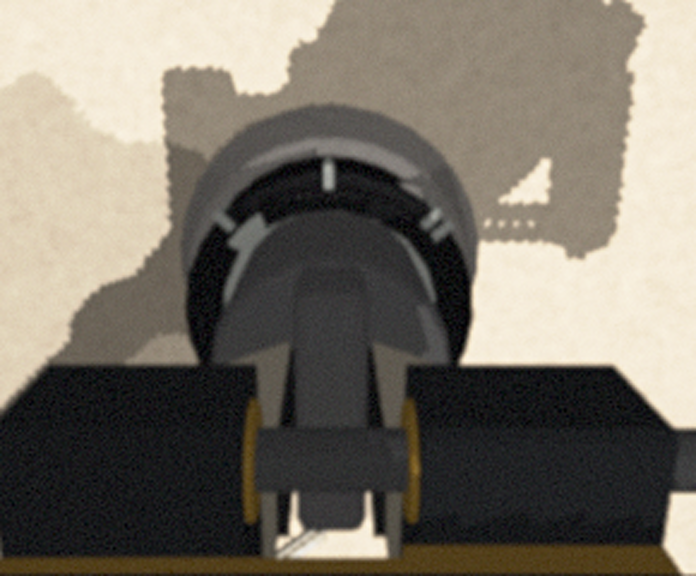

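The half-way ridge at (328,175) lines up with the handle's centre line at about (331,300). The double lock ridge is still well ahead at (435,225), and the lid is seated with its top at 132 mm. I hand in while gripping.

```bash
python3 -c "
from cell import arm
print(arm.sign_off())"
```

```text
the job is handed in; nothing more can be done
None
```

I handed the job in at about 19 s: the spindle is home in the bearing, the lid's lugs are down through the gaps, and the arm still grips the lid with its handle at the half-way ridge, well short of the lock.

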